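Nest the calibration cups and hold the scale's recessed button

TASK

Calibrate the bench scale: leave the large steel cup standing on the weighing pan, set the middle-sized cup inside it and the small cup inside the middle one, each upright and fully down, and let go of them. Only then take the stylus out of its wooden stand, reach its tip through the round hole in the top of the scale's panel and press the recessed button right down. Finish while holding: the gripper still grips the stylus and the stylus keeps the button down, with the cups still nested on the pan and the other things on the bench left where they are.

Things in the scene. Friction and masses are not known exactly. Their poses are not given: they have to be found in the camera images.
- scale: grey bench scale fixed to the bench, 150 mm deep (x) by 300 mm wide (y), its place varies and it is turned up to 0.25 rad about z; origin at the centre of its underside. The round pan is at its -y end, the light 140x110 mm control panel block (flat top 55 mm above the bench, a display at the front, -x) at its +y end
- pan (a point): centre of the upper face of the scale's round pan, 48 mm above the bench; pan 106 mm across inside, with a 6 mm high raised rim (124 mm across outside)
- aperture (a point): centre of the mouth of the round hole in the panel's top, 55 mm above the bench; the hole is 16 mm across and vertical; two flat rubber keys beside it do not move
- reset_button (a joint): travel of the button at the bottom of the hole, m: 0 up, 0.006 right down; it springs back; about 2 N starts it and 5.4 N holds it right down. Its flat dark top, 13.6 mm across, is 18 mm below the hole's mouth when up, 24 mm when right down
- cup_large: large steel cup standing loose on the pan, open upward, outside diameter 78 mm, inside 72 mm, 40 mm high, floor 5 mm thick, 0.45 kg; origin at the centre of its underside, z up
- cup_medium_mid (a point): centre (36 mm above the underside) of the middle steel cup, standing upright on the bench, open upward, outside diameter 58 mm, inside 52 mm, 72 mm high, floor 5 mm thick, 0.25 kg; z up. Fully down in the large cup its rim stands 37 mm above the large one's
- cup_small_mid (a point): centre (50 mm above the underside) of the small steel cup, standing upright on the bench, open upward, outside diameter 38 mm, inside 32 mm, 100 mm high, floor 5 mm thick, 0.14 kg; z up. Fully down in the middle cup its rim stands 33 mm above the middle one's
- stand: wooden block 70x70 mm, 50 mm high, fixed to the bench, with a vertical 9 mm hole through its middle in which the stylus stands; origin at the centre of its underside
- stylus_mid (a point): centre of the stylus's handle. The stylus is round, 135 mm long, 0.06 kg: black handle 90 mm long and 16 mm across above, steel shaft 45 mm long and 7 mm across below; this point is 90 mm above the tip, z runs from tip to handle. At the start it stands upright in the stand, the handle's lower end resting on the block's top
- stylus_tip (a point): lower end of the stylus's shaft
- screw_jar1: glass screw jar with a screw lid, 60 mm across, 76 mm high, at the back left; bystander; origin at the centre of its underside
- screw_jar2: larger glass screw jar with a screw lid, 64 mm across, 88 mm high, at the back left; bystander; origin at the centre of its underside
- mini_level: short spirit level, 241 mm long, 34 mm wide, 46 mm high, lying at the back; bystander; origin at the centre of its underside
- wood_block3: offcut of wood, 73x82x45 mm, at the back right; bystander; origin at the centre of its underside

How it is judged:
On the way, in this order (a step that is already met when the one before it is completed fails the run):
1. the three cups stand nested in size order on the pan, fully down, and are released (horizontal distance between cup_large and pan below 0.03 m and angle between each of cup_large, cup_medium_mid, cup_small_mid's own z axis and vertical below 0.1 rad and z of cup_large in the frame of pan below 0.006 m and horizontal distance between cup_medium_mid and cup_large below 0.012 m and z of cup_medium_mid in the frame of cup_large between 0.03 and 0.045 m and horizontal distance between cup_small_mid and cup_medium_mid below 0.012 m and z of cup_small_mid in the frame of cup_medium_mid between 0.01 and 0.023 m and contact force between the fingers and cup_small below 0.2 N and contact force between the fingers and cup_medium below 0.2 N), for 0.3 s.
2. the stylus is drawn out of its stand in the gripper (height (world z) of stylus_tip above 0.052 m and contact force between the fingers and stylus above 1 N), for 0.1 s.
At the end, for the whole second after the job is handed in: Cups nested upright on the pan (axes within 12 mm, seated within 4 mm, large cup within 30 mm of the pan centre), untouched by the fingers; the gripped stylus, tip in the hole, presses the button with over 2 N to at least 4.5 of its 6 mm through the last second (all of step 1 and value of joint reset_button above 0.0045 m and contact force between stylus and reset_button above 2 N and contact force between the fingers and stylus above 1 N and horizontal distance between stylus_tip and aperture below 0.008 m and z of stylus_tip in the frame of aperture below -0.018 m and angle between stylus_mid's own z axis and vertical below 0.35 rad); the arm keeps its last pose, push and grip.
It fails at once if the button is pressed before the cups are nested (value of joint reset_button above 0.003 m and not (horizontal distance between cup_large and pan below 0.03 m and angle between each of cup_large, cup_medium_mid, cup_small_mid's own z axis and vertical below 0.1 rad and z of cup_large in the frame of pan below 0.006 m and horizontal distance between cup_medium_mid and cup_large below 0.012 m and z of cup_medium_mid in the frame of cup_large between 0.03 and 0.045 m and horizontal distance between cup_small_mid and cup_medium_mid below 0.012 m and z of cup_small_mid in the frame of cup_medium_mid between 0.01 and 0.023 m)).
It fails at once if a bystander is moved by more than 30 mm (distance of any of screw_jar1, screw_jar2, mini_level, wood_block3 from where it was at the start of the episode above 0.03 m).
It also fails if it takes over 72 s, if anything falls off the work surface, if the arm or the gripper's body presses on something with over 40 N, if the wrist force passes 120 N, or if a joint passes its speed limit or range.

ROBOT

A 7-joint arm with a two-finger parallel gripper is mounted at the origin on a cart in front of the work surface, level with it; the furniture and walls round the work are solid. World frame = base frame: x ahead of the robot, y to its left, z up, the work surface at z = 0. Lengths are in m, angles in rad, forces in N, time in s.
With the tool pointing down it reaches from about 0.35 to 0.9 m from the base axis. Payload 19.9 kg.
Tool frame: the origin (TCP) lies between the finger pads; the fingertips stand 19 mm ahead of it and the grasp point (between the pads) is the TCP; z points along the fingers, y is the direction in which the jaws open and shut (so a half turn about z gives the same grasp; the last joint's range is limited). The gripper opens to 94 mm and grips with 3 to 60 N. Pads are 16 mm wide; open, the fingers measure 119 mm over their backs; the gripper's body (75 mm by 177 mm) begins 78 mm behind the grasp point.
Start: joints at [-1.244, 0.417, -0.01, 1.614, 0.005, 1.111, -0.053], TCP at [0.225, 0.583, 0.224] pointing down, gripper open.
Joint ranges: [-2.81, 2.81], [-0.39, 2.02], [-1.27, 1.25], [0.06, 2.57], [-1.19, 4.33], [0.19, 2], [-2.82, 2.82]. Speed limits (rad/s): [1.89, 1.89, 2.39, 2.39, 3.01, 3.01, 3.01].

INTERFACE

Orientations are given as a 3x3 rotation matrix whose columns are the frame's x, y, z axes.
In Python, from rig import robot gives the robot as it stands. Calls block until the motion is done:
- robot.move_ptp(position, orientation): joint-space move of the TCP to a pose.
- robot.move_linear(position, velocity=0.15, frame=None, threshold=None): straight line of the TCP; frame=None keeps the orientation; velocity is the mean speed in m/s. With threshold (N) it stops when the force on the tool has changed by that much, and returns True; else False.
- robot.goto_joints(angles): joint-space move.
- robot.gripper_to(opening): finger opening in m; the grip force is fixed at half the most; returns when the fingers have stopped.
- robot.pause(seconds).
- robot.ik(position, orientation): joint angles nearest the present ones, or None.
- robot.get_state(): the state.
- robot.grab_frame(name): name is "scene" or "top"; returns the picture (480x640x3 uint8, red, green, blue); there is no depth.
- robot.camera_info(name): a dict with "fx", "fy", "cx", "cy" (pixels), "rvec" (rotation vector, rad) and "tvec" (3), from world to camera coordinates, as OpenCV has them. Camera axes: x right, y down, z forward; pixel columns grow to the right and rows downward; lengths in m; the calibration is good to about 2 mm. A picture is of the moment at which its call begins. camera_info takes no time and is no camera call.
A pose or a line that the arm cannot do raises robot.PlanningError and nothing moves.
- robot.sign_off(): hands the job in, once; it reports no verdict.
The state is a dict: "time": time; "qpos": joint angles; "joint_vel": joint speeds; "effort": joint torques, N m; "ee_pos": TCP position; "tool_rot": TCP orientation; "force": force on the tool from outside, world axes, zero at the start; "moment": the same for the moment, N m; "opening": finger opening in m.
Only numpy, scipy, OpenCV 4.12 (cv2) and the standard library are available. Lean on these libraries where they do the work, as an engineer would, in place of code of your own. Each camera call takes 0.05 s, during which the arm holds its last target.

## Working session

There is one attempt and no reset: what is moved stays moved. The work goes in short steps, each a Python script; the robot and the scene stay as the last script left them, time stands still between calls to the robot, and variables do not carry over. Pictures are saved under pics/ and viewed, and the job is handed in when it is done.

```bash
ls; mkdir -p pics
python3 - <<'E'
from rig import robot
import cv2
for n in("scene","top"):
    im=robot.grab_frame(n); cv2.imwrite(f"pics/{n}0.png",im[:,:,::-1]); print(n,robot.camera_info(n))
s=robot.get_state(); print(s)
E
```

```text
pics
scene {'fx': 510.062579474884, 'fy': 510.062579474884, 'cx': 319.2708855052825, 'cy': 237.18769021849204, 'rvec': array([ 2.03307991, -0.65370725,  0.3466477 ]), 'tvec': array([-0.45468862,  0.25587268,  0.93118643])}
top {'fx': 495.76328011641186, 'fy': 495.76328011641186, 'cx': 318.8405332579842, 'cy': 251.18285998866855, 'rvec': array([ 2.12484493, -2.16844689,  0.11925815]), 'tvec': array([0.03395507, 0.5598816 , 1.37250589])}
{'time': 0.1, 'qpos': array([-1.24349646,  0.41790901, -0.01031195,  1.61406827,  0.00470371,
        1.11069464, -0.05298391]), 'joint_vel': array([-0.00047675, -0.00082498,  0.00078492, -0.00095601, -0.00161888,
        0.00027771, -0.0011773 ]), 'effort': array([ 1.47064737e-03, -8.52578974e+01,  6.39750436e-01, -4.26694643e+01,
       -4.89197345e-02,  1.63503358e-02,  1.16401498e-04]), 'ee_pos': array([0.22520741, 0.58269796, 0.2239103 ]), 'tool_rot': array([[-9.32772827e-01,  3.60464647e-01, -3.01746424e-04],
       [ 3.60464763e-01,  9.32772283e-01, -1.01150185e-03],
       [-8.31499579e-05, -1.05227040e-03, -9.99999443e-01]]), 'force': array([0.73642195, 0.49873874, 0.74950371]), 'moment': array([0.00651081, 0.03450606, 0.00595667]), 'opening': 0.09363787462035243}
```

View pics/scene0.png

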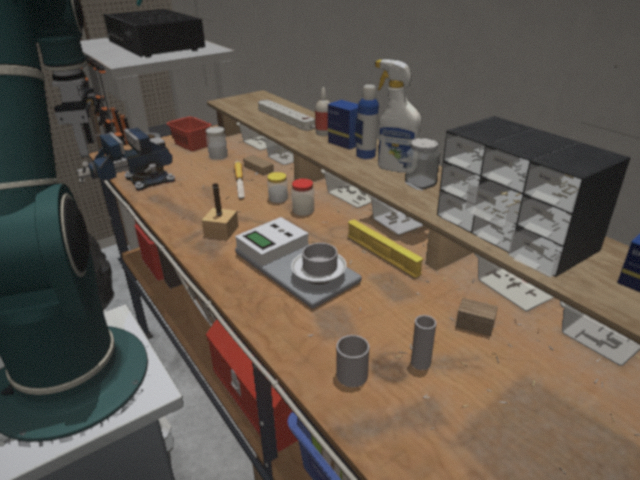

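View pics/top0.png

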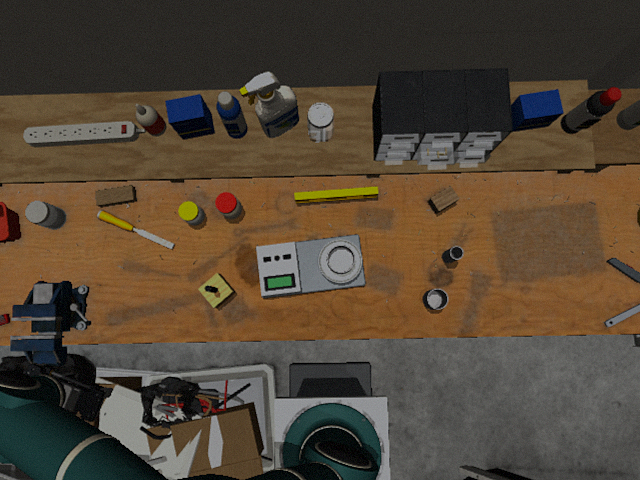

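The scene view shows the scale near (300,260), the middle cup at (352,360), the small cup at (423,343) and the stylus stand at (220,222). The top view shows the pan at (341,261), the middle cup at (435,299), the small cup at (453,255) and the stand at (216,291). Next I'll enlarge crops of each.

Run:
```python
import cv2,numpy as np
t=cv2.imread("pics/top0.png"); s=cv2.imread("pics/scene0.png")
def crop(im,x0,y0,w,h,k):
    c=cv2.resize(im[y0:y0+h,x0:x0+w],None,fx=k,fy=k,interpolation=cv2.INTER_CUBIC)
    c=cv2.convertScaleAbs(c,alpha=1.3)
    for i in range(0,w,10):
        cv2.line(c,(i*k,0),(i*k,6 if i%50 else 14),(0,255,255),1)
        if i%20==0: cv2.putText(c,str(x0+i),(i*k,24),0,.4,(0,255,255),1)
    for i in range(0,h,10):
        cv2.line(c,(0,i*k),(6,i*k),(0,255,255),1)
        if i%20==0: cv2.putText(c,str(y0+i),(8,i*k+4),0,.4,(0,255,255),1)
    return c
cv2.imwrite("pics/t_scale.png",crop(t,250,230,120,75,6))
cv2.imwrite("pics/t_cups.png",crop(t,415,235,60,80,7))
cv2.imwrite("pics/t_stand.png",crop(t,185,265,60,50,10))
cv2.imwrite("pics/s_scale.png",crop(s,190,175,180,135,4))
cv2.imwrite("pics/s_cups.png",crop(s,325,305,125,95,6))
```

```text
(no output)
```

View pics/t_scale.png

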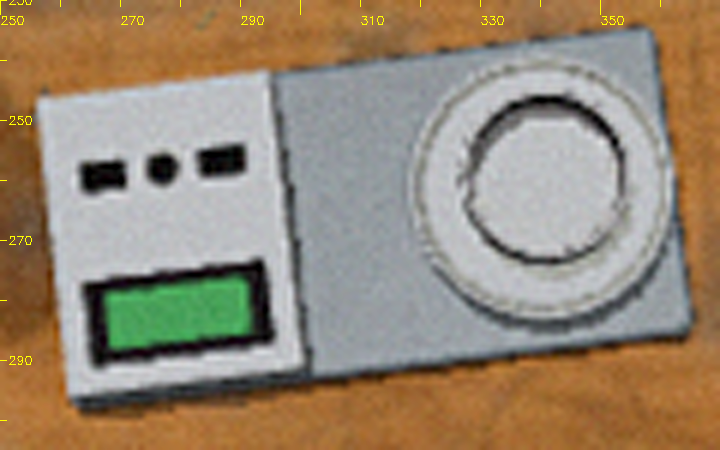

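View pics/t_cups.png

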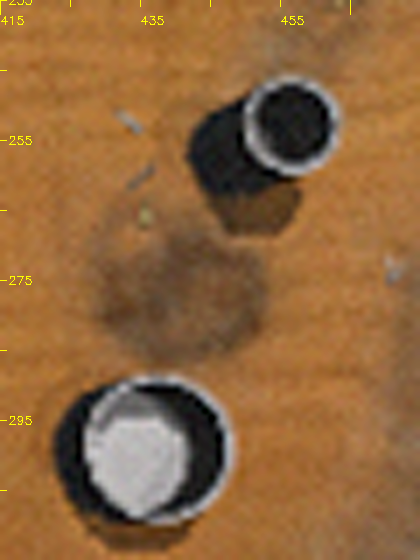

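View pics/t_stand.png

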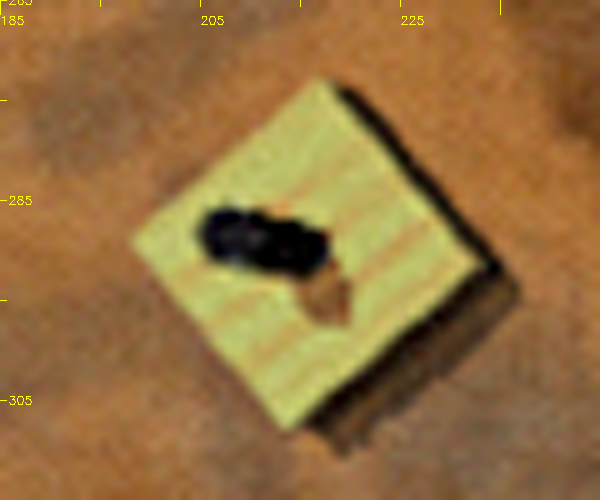

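View pics/s_scale.png

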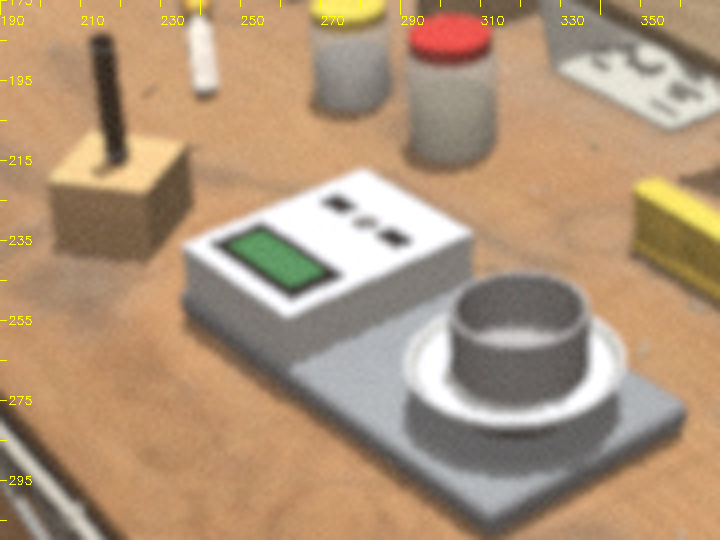

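View pics/s_cups.png

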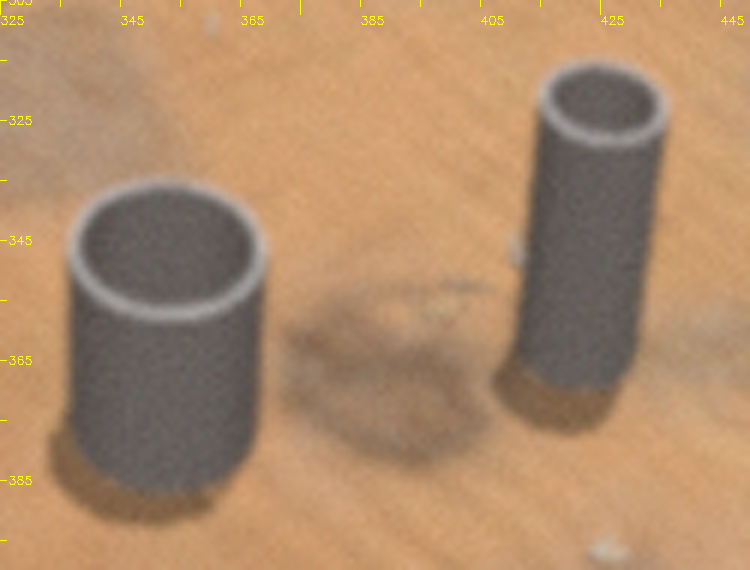

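```bash
cat > h.py <<'E'
import numpy as np,cv2
from rig import robot
CI={n:robot.camera_info(n) for n in("scene","top")}
def K(n):
    c=CI[n]; return np.array([[c["fx"],0,c["cx"]],[0,c["fy"],c["cy"]],[0,0,1.]])
def ray(n,uv):
    c=CI[n];R=cv2.Rodrigues(c["rvec"])[0]
    d=R.T@np.linalg.solve(K(n),[uv[0],uv[1],1.]);o=-R.T@c["tvec"]; return o,d
def atz(n,uv,z):
    o,d=ray(n,uv); return o+d*(z-o[2])/d[2]
def proj(n,P):
    c=CI[n];return cv2.projectPoints(np.atleast_2d(np.array(P,float)),c["rvec"],c["tvec"],K(n),None)[0][:,0]
def tri(a,b): # a scene uv, b top uv
    A=[];B=[]
    for n,uv in(("scene",a),("top",b)):
        o,d=ray(n,uv);d/=np.linalg.norm(d);M=np.eye(3)-np.outer(d,d);A.append(M);B.append(M@o)
    return np.linalg.lstsq(np.vstack(A),np.hstack(B),rcond=None)[0]
def grab(name,cam,x0,y0,w,h,k):
    im=robot.grab_frame(cam)[:,:,::-1]
    c=cv2.resize(im[y0:y0+h,x0:x0+w],None,fx=k,fy=k,interpolation=cv2.INTER_CUBIC)
    c=cv2.convertScaleAbs(c,alpha=1.4); cv2.imwrite("pics/"+name,c); return im
def Rd(yaw): # tool down, tool y (jaw) axis at angle yaw in the world xy plane
    y=np.array([np.cos(yaw),np.sin(yaw),0]);z=np.array([0,0,-1.]);x=np.cross(y,z)
    return np.column_stack([x,y,z])
E
python3 - <<'E'
from h import *
np.set_printoptions(precision=4,suppress=True)
D={"hole":((281.4,230.4),(276.6,257.6),.055),"med":((352.6,346.2),(437.4,298.7),.072),"small":((425.1,321.8),(456.3,252.3),.1),
"styT":((215.6,184.9),(207.3,288.2),.14),"styB":((218.9,214.4),(214.5,290),.05),"large":((319.4,252.1),(340.7,259.6),.088),"pan":((318.4,266.4),(340.1,260.9),.054)}
for k,(a,b,z) in D.items(): print(k,atz("scene",a,z)[:2],atz("top",b,z)[:2],tri(a,b))
print("panel corners")
for uv in((257,246),(294.5,241.8),(300.5,291),(261,296.5)): print(atz("top",uv,.055))
for uv in((281,217.3),(307.5,233.2),(262,254.2),(236,236)): print(atz("scene",uv,.055))
print("stand");
for uv in((217.3,272.8),(233.2,291),(213.5,307.5),(198,289)): print(atz("top",uv,.05))
# bystanders
for n,uv,z in(("jar1",(190,212),.076),("jar2",(228,204),.088),("lvl",(336,194),.046),("blk",(443,200),.045)): print(n,atz("top",uv,z))
E
```

```text
hole [0.5408 0.1398] [0.5424 0.141 ] [0.5422 0.1414 0.0538]
med [ 0.4179 -0.299 ] [ 0.4184 -0.2983] [ 0.4184 -0.2984  0.0713]
small [ 0.5397 -0.349 ] [ 0.5412 -0.3491] [ 0.5407 -0.3488  0.0995]
styT [0.4539 0.3087] [0.4557 0.3146] [0.4562 0.3152 0.1368]
styB [0.4558 0.3178] [0.4555 0.3162] [0.4553 0.3161 0.0509]
large [ 0.5306 -0.0391] [ 0.5293 -0.0375] [ 0.5302 -0.038   0.0874]
pan [ 0.5251 -0.0421] [ 0.5295 -0.0366] [ 0.5296 -0.0365  0.0492]
panel corners
[0.5765 0.196  0.055 ]
[0.5861 0.0902 0.055 ]
[0.4477 0.0753 0.055 ]
[0.4346 0.1853 0.055 ]
[0.575  0.1977 0.055 ]
[0.5851 0.0899 0.055 ]
[0.4484 0.0742 0.055 ]
[0.4376 0.1831 0.055 ]
stand
[0.5036 0.3087 0.05  ]
[0.4517 0.2638 0.05  ]
[0.4069 0.3186 0.05  ]
[0.4592 0.3626 0.05  ]
jar1 [0.6738 0.381  0.076 ]
jar2 [0.6915 0.2718 0.088 ]
lvl [ 0.7232 -0.0299  0.046 ]
blk [ 0.6987 -0.334   0.045 ]
```

Run:
```python
from h import *
np.set_printoptions(precision=3,suppress=True)
for nm,p in(("med",(.4184,-.2984,.25)),("medl",(.4184,-.2984,.062)),("small",(.541,-.349,.25)),("pan",(.53,-.038,.25)),("pan2",(.53,-.038,.12)),("sty",(.4555,.3155,.11)),("hole",(.542,.141,.12))):
    for yaw in np.arange(-90,90,30):
        print(nm,yaw,robot.ik(np.array(p),Rd(np.radians(yaw))))
```

```text
med -90 [-0.4    0.389  1.206  1.884 -0.4    1.144 -0.619]
med -60 [-0.199  0.269  0.9    1.88  -0.235  1.104 -0.256]
med -30 [-0.199  0.269  0.9    1.88  -0.235  1.104  0.267]
med 0 [-0.199  0.269  0.9    1.88  -0.235  1.104  0.791]
med 30 [-0.396  0.385  1.198  1.883 -0.395  1.143  1.471]
med 60 [-0.415  0.407  1.235  1.884 -0.422  1.152  2.02 ]
medl -90 [-0.249  0.75   1.081  2.037 -0.868  0.908 -0.25 ]
medl -60 [-0.249  0.75   1.081  2.037 -0.868  0.908  0.273]
medl -30 [-0.249  0.75   1.081  2.037 -0.868  0.908  0.797]
medl 0 [ 0.165  0.492  0.486  2.026 -0.348  0.704  0.87 ]
medl 30 [ 0.11   0.507  0.556  2.028 -0.403  0.714  1.442]
medl 60 [ 0.035  0.534  0.654  2.03  -0.481  0.733  2.036]
small -90 [-0.081  0.572  0.897  1.557 -0.464  1.239 -0.679]
small -60 [-0.168  0.651  1.071  1.559 -0.587  1.286 -0.061]
small -30 [-0.088  0.577  0.91   1.557 -0.472  1.242  0.375]
small 0 [-0.063  0.56   0.865  1.556 -0.443  1.232  0.876]
small 30 [ 0.021  0.515  0.724  1.553 -0.356  1.209  1.331]
small 60 [ 0.051  0.503  0.676  1.552 -0.329  1.203  1.833]
pan -90 [-0.72   0.313  0.896  1
[... 679 characters left out ...]
90 [-1.123  0.493  0.588  1.906 -0.357  0.848 -1.921]
sty -60 [-1.045  0.471  0.484  1.903 -0.289  0.836 -1.457]
sty -30 [-0.982  0.457  0.402  1.901 -0.237  0.829 -0.979]
sty 0 [-0.916  0.447  0.318  1.899 -0.185  0.824 -0.501]
sty 30 [-0.843  0.438  0.226  1.897 -0.131  0.821 -0.025]
sty 60 [-0.769  0.433  0.134  1.894 -0.077  0.819  0.453]
hole -90 [-0.802  0.497  0.632  1.886 -0.375  0.878 -1.555]
hole -60 [-0.753  0.481  0.565  1.884 -0.331  0.869 -1.07 ]
hole -30 [-0.777  0.489  0.598  1.885 -0.352  0.874 -0.527]
hole 0 [-0.709  0.469  0.507  1.883 -0.293  0.863 -0.055]
hole 30 [-0.639  0.454  0.416  1.881 -0.237  0.855  0.42 ]
hole 60 [-0.568  0.442  0.325  1.878 -0.183  0.85   0.896]
```

Run:
```python
from h import *
np.set_printoptions(precision=4,suppress=True)
R=Rd(0)
robot.move_ptp(np.array([.5,0.05,.30]),R)
print(robot.get_state()["time"])
m=np.array([.4184,-.2984,0])
robot.move_ptp(m+[0,0,.18],R)
robot.move_linear(m+[0,0,.064],velocity=.12)
robot.gripper_to(0.04)
s=robot.get_state();print(s["time"],s["ee_pos"],s["opening"],s["force"])
robot.move_linear(m+[0,0,.19],velocity=.2)
s=robot.get_state();print(s["time"],s["ee_pos"],s["opening"],s["force"])
grab("m1.png","scene",300,230,160,120,5)
```

```text
2.2667
5.4583 [ 0.4184 -0.2984  0.0641] 0.05609427290194993 [-0.4829 -0.1386  2.8255]
6.2417 [ 0.4181 -0.2978  0.189 ] 0.0563426552558967 [-0.0803 -0.0517 -3.1193]
```

View pics/m1.png

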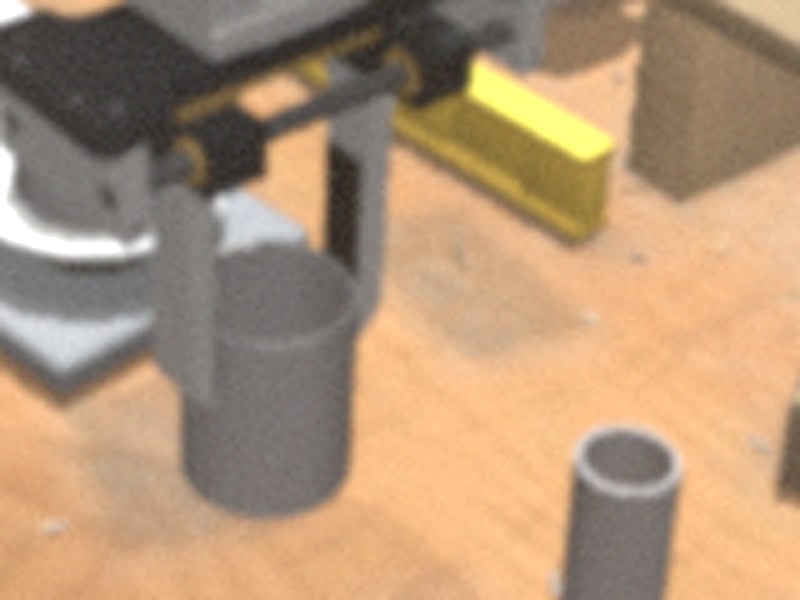

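The middle cup hangs straight in the jaws, with its rim at about crop (285,295). Next I'll put it into the large cup.

Run:
```python
from h import *
np.set_printoptions(precision=4,suppress=True)
c=np.array([.5299,-.0378,0])
robot.move_linear(c+[0,0,.20],velocity=.25)
robot.pause(.3)
s=robot.get_state();print(s["time"],s["ee_pos"],s["force"])
print(robot.move_linear(c+[0,0,.113],velocity=.05,threshold=5))
s=robot.get_state();print(s["time"],s["ee_pos"],s["opening"],s["force"])
grab("m2.png","scene",260,180,120,110,6)
```

```text
7.875 [ 0.5298 -0.0383  0.2001] [ 0.3626  0.3319 -2.4342]
True
9.3833 [ 0.5298 -0.0378  0.1168] 0.05622405814494245 [-1.4376  0.3899  6.5787]
```

View pics/m2.png

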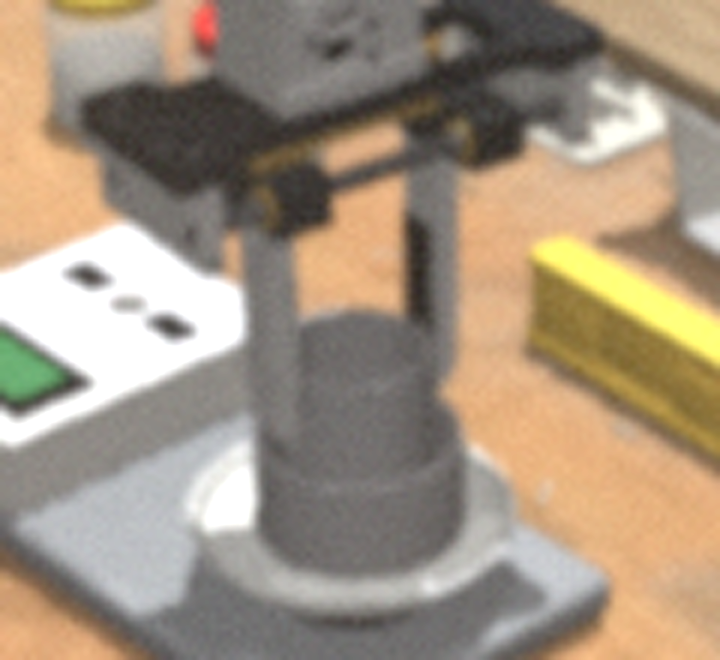

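It made contact at TCP z 0.1168 against an expected 0.117, so the cup is seated. I'll release it and pick up the small cup.

Run:
```python
from h import *
np.set_printoptions(precision=4,suppress=True)
c=np.array([.5299,-.0378,0]); R=Rd(0)
robot.gripper_to(.094)
robot.move_linear(c+[0,0,.22],velocity=.2)
grab("m3.png","scene",260,180,120,110,6)
m=np.array([.5407,-.3489,0])
robot.move_linear(m+[0,0,.20],velocity=.25)
robot.move_linear(m+[0,0,.094],velocity=.12)
robot.gripper_to(.02)
s=robot.get_state();print(s["time"],s["ee_pos"],s["opening"],s["force"])
robot.move_linear(m+[0,0,.235],velocity=.2)
s=robot.get_state();print(s["time"],s["ee_pos"],s["opening"],s["force"])
grab("s1.png","scene",330,180,160,120,5)
```

```text
14.25 [ 0.5407 -0.3489  0.094 ] 0.0367875352078642 [0.0358 0.4527 0.6363]
15.1083 [ 0.5404 -0.3484  0.2338] 0.03628148104436046 [-0.0033  1.6507 -1.4781]
```

View pics/m3.png

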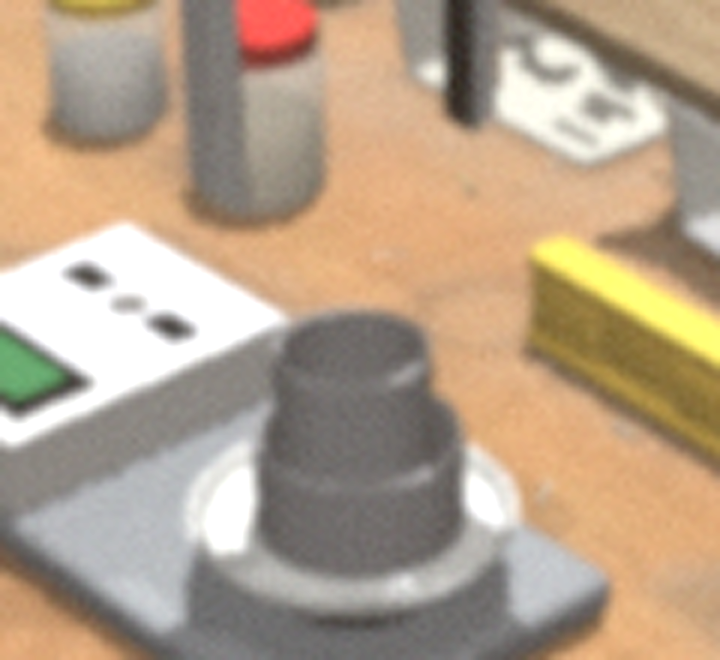

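View pics/s1.png

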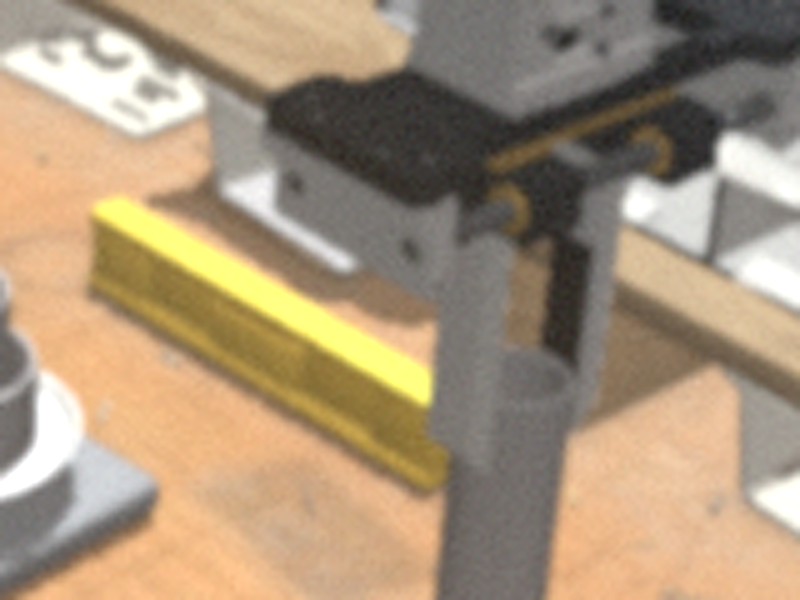

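Run:
```python
from h import *
print(atz("scene",(318.3,238.1),.125), proj("scene",[[.53,-.038,.125],[.53,-.038,.088]]))
```

```text
[ 0.52810856 -0.03956079  0.125     ] [[318.60336297 237.5237525 ]
 [318.88428715 251.9741895 ]]
```

Run:
```python
from h import *
np.set_printoptions(precision=4,suppress=True)
c=np.array([.5295,-.0385,0])
robot.move_linear(c+[0,0,.245],velocity=.25)
robot.pause(.3)
s=robot.get_state();print(s["time"],s["ee_pos"],s["force"])
print(robot.move_linear(c+[0,0,.148],velocity=.05,threshold=5))
s=robot.get_state();print(s["time"],s["ee_pos"],s["opening"],s["force"])
grab("s2.png","scene",260,180,120,110,6)
```

```text
16.85 [ 0.5295 -0.039   0.245 ] [ 0.1009  0.1047 -2.6211]
True
18.5417 [ 0.5296 -0.0385  0.1518] 0.035882679130184524 [-0.312   0.8736  6.7428]
```

View pics/s2.png

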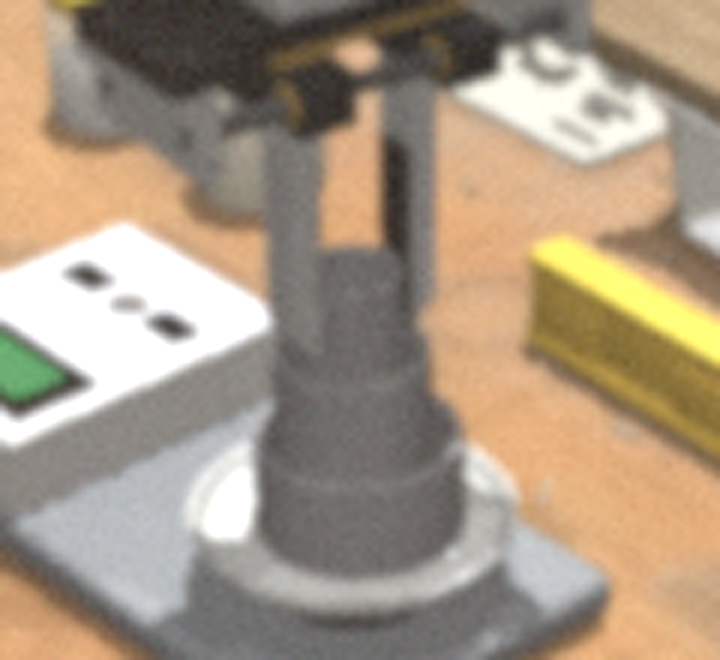

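The small cup seated at z 0.1518 against an expected 0.152. I'll release it, check the nest, then go to the stylus.

Run:
```python
from h import *
np.set_printoptions(precision=4,suppress=True)
c=np.array([.5295,-.0385,0]); R=Rd(0)
robot.gripper_to(.094)
robot.move_linear(c+[0,0,.25],velocity=.15)
robot.pause(.4)
m=np.array([.4555,.3158,0])
robot.move_linear(m+[0,0,.25],velocity=.3)
robot.pause(.2)
s=robot.get_state();print(s["time"],s["ee_pos"],s["force"])
grab("n1.png","scene",260,160,120,110,6)
grab("n2.png","top",290,230,90,75,8)
```

```text
22.3583 [0.4559 0.3149 0.2502] [0.0938 0.6024 0.7015]
```

View pics/n1.png

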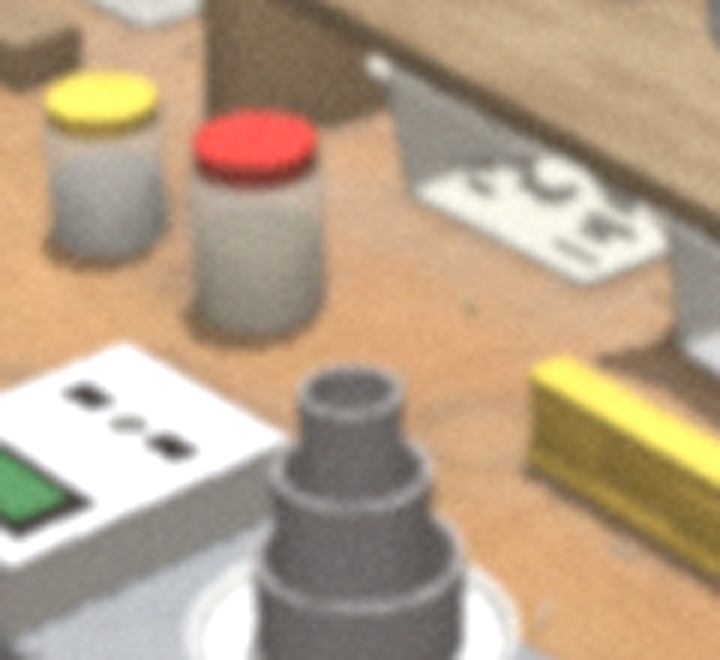

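View pics/n2.png

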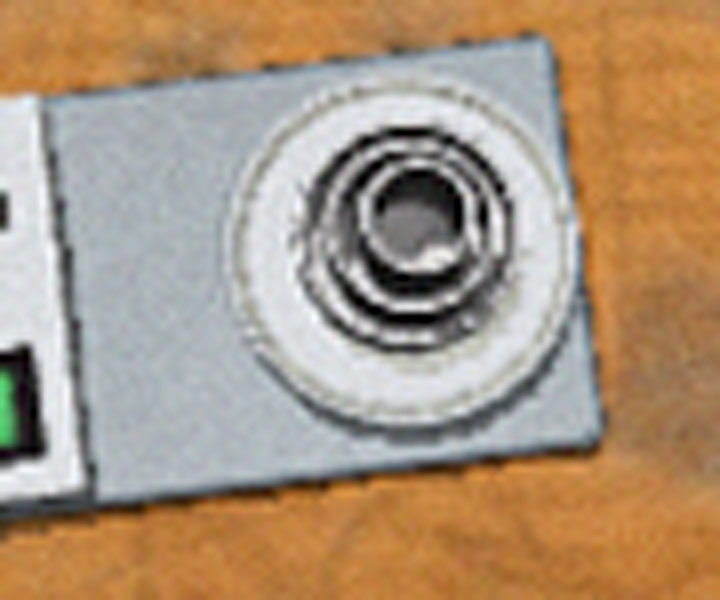

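The cups are nested upright: the rims are concentric in the top view (crop 410,225), and the small cup's rim is at crop (351,393) in the scene view. Next is the stylus.

Run:
```python
from h import *
np.set_printoptions(precision=4,suppress=True)
m=np.array([.4555,.3158,0])
robot.move_linear(m+[0,0,.10],velocity=.12,threshold=12)
s=robot.get_state();print(s["time"],s["ee_pos"],s["force"])
robot.gripper_to(.005)
s=robot.get_state();print(s["time"],s["ee_pos"],s["opening"],s["force"])
robot.move_linear(m+[0,0,.20],velocity=.1)
robot.pause(.2)
s=robot.get_state();print(s["time"],s["ee_pos"],s["opening"],s["force"])
grab("p1.png","scene",170,110,120,110,6)
grab("p2.png","top",170,250,90,75,8)
```

```text
23.8583 [0.4558 0.316  0.1006] [ 0.2991  0.436  -0.51  ]
25.05 [0.4555 0.3158 0.1   ] 0.014444492957876138 [ 0.199  -0.5763  0.5366]
26.4 [0.4554 0.3156 0.1996] 0.014803731109968184 [-0.2125  0.2542 -0.5988]
```

View pics/p1.png

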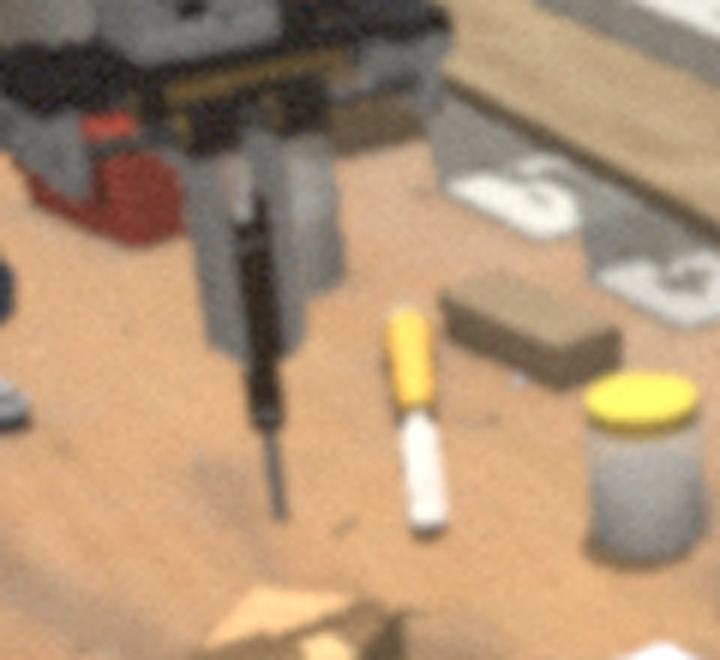

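View pics/p2.png

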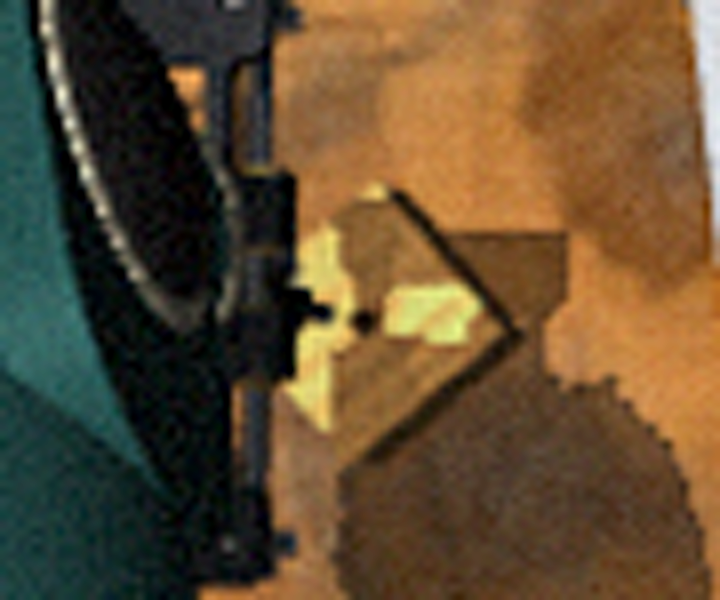

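Run:
```python
from h import *
np.set_printoptions(precision=4,suppress=True)
print(proj("scene",[[.4554,.3156,.105],[.4554,.3156,.15]]),proj("top",[[.4554,.3156,.105]]))
print(tri((215.9,195.4),(210.5,288.7)),atz("scene",(215.9,195.4),.105),atz("top",(215,289.6),.05))
# move above the hole
h=np.array([.5418,.1407,0])
robot.move_linear(h+[0,0,.20],velocity=.2)
robot.move_linear(h+[0,0,.165],velocity=.1)
robot.pause(.3)
s=robot.get_state();print(s["time"],s["ee_pos"],s["opening"],s["force"])
grab("q1.png","scene",230,160,120,110,6)
grab("q2.png","top",240,220,90,75,8)
```

```text
[[216.6357 196.1084]
 [214.5061 180.2355]] [[210.0795 289.0111]]
[0.4547 0.3144 0.1079] [0.4556 0.3205 0.105 ] [0.4566 0.3148 0.05  ]
28.425 [0.542  0.1408 0.1654] 0.014811561933101444 [ 0.1887 -0.7082 -1.6923]
```

View pics/q1.png

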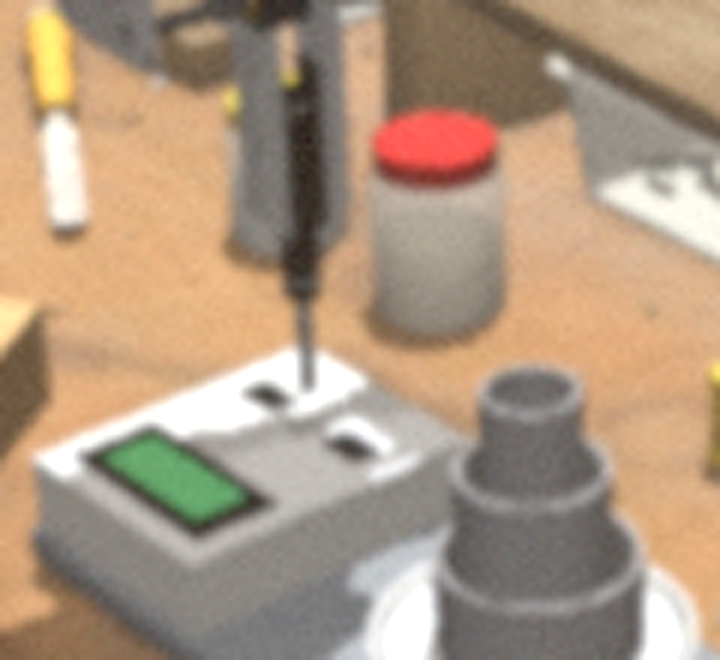

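View pics/q2.png

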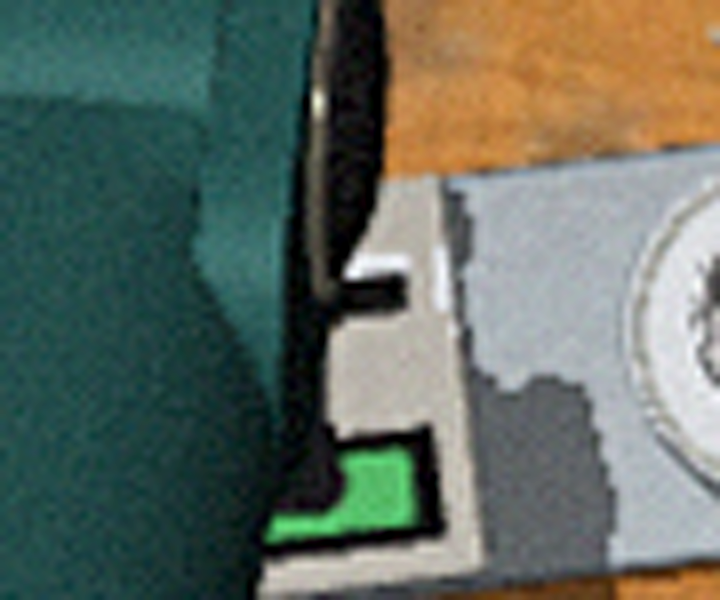

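Run:
```python
from h import *
np.set_printoptions(precision=4,suppress=True)
print(proj("scene",[[.542,.1408,.0704],[.542,.1408,.055],[.542,.1408,.1154]]),atz("scene",(280.8,224.1),.0704))
```

```text
[[281.268  224.7036]
 [281.607  230.0914]
 [280.2525 208.56  ]] [0.5426 0.1441 0.0704]
```

Run:
```python
from h import *
np.set_printoptions(precision=4,suppress=True)
h=np.array([.5418,.1407,0])
print(robot.move_linear(h+[0,0,.138],velocity=.03,threshold=4))
robot.pause(.2)
s=robot.get_state();print(s["time"],s["ee_pos"],s["opening"],s["force"])
grab("r1.png","scene",230,160,120,110,6)
```

```text
False
29.775 [0.5419 0.1408 0.1381] 0.014542160177021134 [ 0.1181  0.8594 -0.3868]
```

View pics/r1.png

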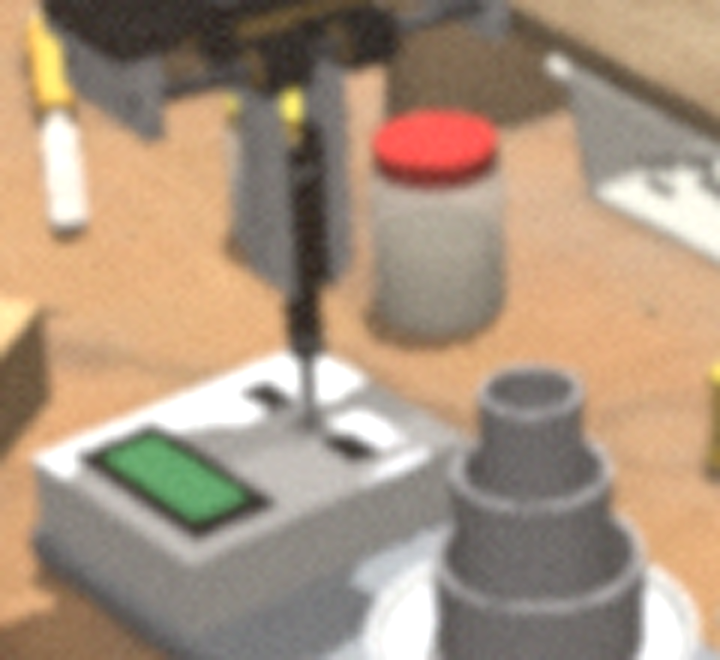

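The shaft goes into the hole (crop 310,428) and there is no contact force yet. Now I'll press.

Run:
```python
from h import *
np.set_printoptions(precision=4,suppress=True)
h=np.array([.5418,.1407,0])
for z in np.arange(.134,.119,-.001):
    r=robot.move_linear(h+[0,0,z],velocity=.01)
    robot.pause(.15)
    f=np.mean([robot.get_state()["force"] for _ in range(1)],axis=0)
    s=robot.get_state();print(round(z,4),s["time"],s["ee_pos"],s["force"])
    if s["force"][2]>11: break
grab("w1.png","scene",230,160,120,110,6)
```

```text
0.134 30.525 [0.5418 0.1407 0.134 ] [-0.8196 -0.0917 -0.353 ]
0.133 30.925 [0.5418 0.1407 0.133 ] [ 0.5411  0.5907 -0.1515]
0.132 31.325 [0.5418 0.1407 0.132 ] [-0.4977 -0.2088 -0.5376]
0.131 31.725 [0.5418 0.1407 0.1311] [-0.3563 -0.6119  1.8819]
0.13 32.125 [0.5418 0.1407 0.13  ] [-0.1678  0.494   1.7398]
0.129 32.525 [0.5418 0.1407 0.129 ] [-0.1144 -0.1649  2.772 ]
0.128 32.925 [0.5418 0.1407 0.128 ] [ 0.0314 -0.4008  3.7232]
0.127 33.325 [0.5418 0.1407 0.127 ] [-0.341  -0.0832  4.2379]
0.126 33.725 [0.5418 0.1407 0.126 ] [0.6123 0.0789 4.8716]
0.125 34.125 [0.542  0.1407 0.1255] [-1.8274 -0.9    14.0841]
```

View pics/w1.png

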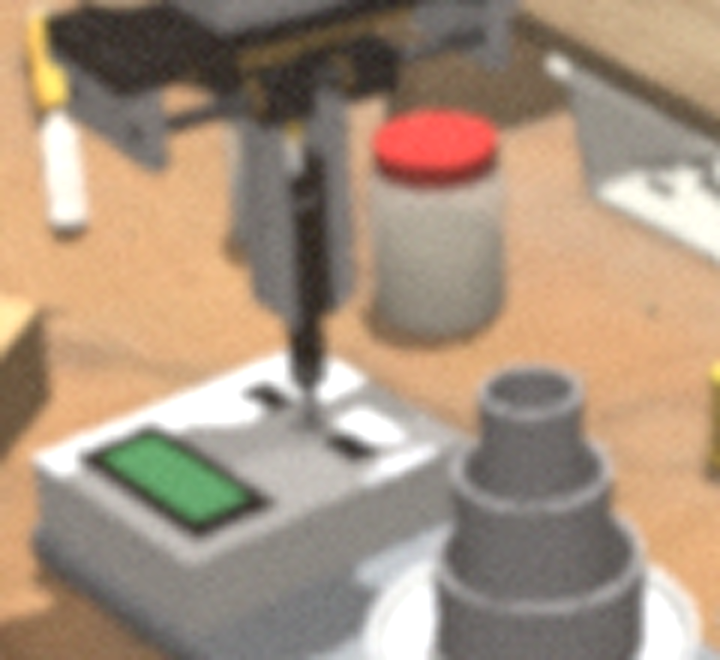

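The spring force rose from about 2 N to 5 N over 6 mm, then jumped to 14 N, so the button is on its stop. I'll check that this holds, then hand in.

Run:
```python
from h import *
np.set_printoptions(precision=4,suppress=True)
for _ in range(4):
    robot.pause(.3); s=robot.get_state();print(s["time"],s["ee_pos"],s["opening"],s["force"])
if 6<s["force"][2]<25: print(robot.sign_off())
```

```text
34.475 [0.5421 0.1407 0.1255] 0.014910613486281957 [-2.1904 -0.0387 13.9455]
34.775 [0.5421 0.1407 0.1255] 0.014541871191269654 [-1.5821  0.1129 14.5373]
35.075 [0.5421 0.1407 0.1255] 0.01466724459164703 [-2.5926 -1.1412 14.4458]
35.375 [0.542  0.1407 0.1255] 0.01470355007171831 [-2.3584 -0.5689 14.5789]
the job is handed in; nothing more can be done
None
```

I nested the middle and small cups in the large one on the pan and let go of them. Then I drew the stylus from its stand, pressed the button through the hole until it hit its stop, and handed the job in at 35.4 s while holding it there. The hand-in gives no verdict.

**Cups:** Both made contact within 0.2 mm of the height expected for fully down. After release both camera views showed them upright and concentric, and the scene view still showed that at full press.

**Button:** The push rose from about 2 N to 5 N over roughly 6 mm, then jumped to 14 N at the stop. It stayed steady at 14 to 14.6 N for the 1.2 s before hand-in. The stylus was still gripped, with the fingers 14.7 mm apart.

**Could not confirm:** The arm blocked the top camera over the hole, so only the scene camera and the force readings show the tip's position there. In the scene view the tip appeared up to 1 pixel from where I had calculated it, but it entered the hole without touching the sides. I saw no bystander disturbed, but I did not measure their positions again at the end.

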